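# Reload a filter holder: cartridge first, then the end cap

### The job

Reload the filter holder: slide the filter cartridge onto the horizontal spindle until it is fully home against the upright end plate, then slide the end cap over the end of the spindle until it is closed up against the cartridge. The cap has a blind bore, so it must go on last. Keep both parts down on the metal bed (slide them, do not lift them), and do not shift the bottle or the small carton standing beside the holder.

Things in the scene. Friction and masses are not known exactly. Their poses are not given: they have to be found in the camera images.
- holder: Grey-painted metal filter holder fixed to the table, T-shaped from above. Its x is the way parts slide home (away from the robot, give or take its yaw), z up; origin at table height under the middle of the near face of the upright end plate (90 wide, 60 high, near face at x = 0). Bed top at z = 10 mm; the bed under the spindle is 90 wide.
- spindle_tip (a point): Tip of the fixed level steel spindle: 14 diameter, it runs from the end plate along holder -x on the line y = 0, z = 35 mm; its last 5 mm taper; tip at x = -58.
- guide_mouth (a point): Middle of the mouth of the guide, on the bed (holder -84, 0, 10 mm). Two low rails, 8 high (tops at z = 18), leave 60 clear between them from x = 0 to -60 (inner faces y = +-30), then flare out to inner faces y = +-42 at x = -84.
- apron_middle (a point): Middle of the flat loading apron, level with the bed (holder -120, 0, 10 mm). The apron spans x = -65 to -170, y = +-120 mm; from this point a part slides straight along holder +x into the guide.
- cartridge: Loose white plastic filter block with fine grey pleat ribs on top and sides: 40 long (its x), 56 wide (y), 50 high, 0.13-0.25 kg. A 22 mm bore runs right through along x, 25 above the underside. Origin: centre of underside. It stands on the apron left or right of the middle, x within 0.2 rad of the holder's x. Home: touching the end plate, origin at holder x = -20, y = 0.
- end_cap: Loose plain white plastic block: 30 long (its x), 56 wide (y), 42 high, 0.09-0.18 kg. Its 22 mm bore, 25 above the underside, is 22 deep and opens only at the +x face; the near face is closed, with a disc and bar under 2 mm high. Origin: centre of underside. Stands on the apron, other side than the cartridge, x within 0.2 rad of the holder's. Home: origin at holder x = -55, y = 0.
- bead_bottle: Bystander: small reagent bottle, 38 diameter x 70 high, loose on the table beside the bed, to the left of the guide. Origin: centre of the underside.
- small_carton: Bystander: small carton 48 x 70 x 30 high, loose on the table beside the bed, to the right of the guide. Origin: centre of the underside.

How it is judged:
At the end, for the whole second after the job is handed in: The cartridge is on the spindle within 4 mm of the end plate and the end cap is on the spindle behind it, within 5 mm of its closed-up place; both sit flat on the bed, between the rails, square to the holder within 0.1 rad, and at rest (x of cartridge in the frame of holder between -0.024 and -0.015 m and x of end_cap in the frame of holder between -0.06 and -0.048 m and y of cartridge in the frame of holder between -0.006 and 0.006 m and z of cartridge in the frame of holder between 0.006 and 0.014 m and angle between the x axis of each of cartridge, end_cap and the x axis of holder, either way round below 0.1 rad and angle between each of cartridge, end_cap's own z axis and vertical below 0.1 rad and linear speed of each of cartridge, end_cap below 0.01 m/s and y of end_cap in the frame of holder between -0.006 and 0.006 m and z of end_cap in the frame of holder between 0.006 and 0.014 m); the robot touches nothing.
It fails at once if the cartridge or the end cap is lifted more than 15 mm off the bed (z of any of cartridge, end_cap in the frame of holder above 0.025 m).
It fails at once if the bottle or the small carton is shifted by more than 20 mm (distance of any of bead_bottle, small_carton from where it was at the start of the episode above 0.02 m).
It also fails if it takes over 72 s, if anything falls off the work surface, if the arm or the gripper's body presses on something with over 40 N, if the wrist force passes 120 N, or if a joint passes its speed limit or range.

### The arm

A 6-joint arm with a two-finger parallel gripper is mounted at the origin on a cart in front of the work surface, level with it; the furniture and walls round the work are solid. World frame = base frame: x ahead of the robot, y to its left, z up, the work surface at z = 0. Lengths are in m, angles in rad, forces in N, time in s.
With the tool pointing down it reaches from about 0.35 to 0.975 m from the base axis. Payload 7.1 kg.
Tool frame: the origin (TCP) lies midway between the tips of the shut fingers; the grasp point (between the pads) lies 19 mm behind it; z points along the fingers, y is the line along which they close (so a half turn about z gives the same grasp; the last joint's range is limited). The gripper opens to 88 mm and grips with 3 to 60 N. Pads are 20 mm wide; open, the fingers measure 115 mm over their backs; the gripper's body (75 mm by 178 mm) begins 61 mm behind the grasp point.
Start: joints at [1.184, 0.423, 1.63, -0, 1.089, -0.019], TCP at [0.225, 0.583, 0.223] pointing down, gripper open.
Joint ranges: [-3, 3], [-0.9, 2.11], [0.09, 2.58], [-1.31, 4.45], [0.11, 2.69], [-2.54, 2.54]. Speed limits (rad/s): [2.39, 2.39, 3.01, 3.14, 3.14, 3.14].

### API

Orientations are given as [roll, pitch, yaw] about the fixed x, y, z axes, in that order (R = Rz(yaw) Ry(pitch) Rx(roll)).
In Python, from workcell import arm gives the robot as it stands.
- The arm moves only by the tool advance, called after "Request:" as name([rows], argument=value, ...), one row to a line, values as JSON. Schema: {"type":"object","properties":{"offsets":{"type":"array","items":{"type":"array","prefixItems":[{"type":"number"},{"type":"array","items":{"type":"number"},"minItems":3,"maxItems":3},{"type":"array","items":{"type":"number"},"minItems":3,"maxItems":3}],"minItems":3,"maxItems":3},"minItems":1,"maxItems":20},"grip_n":{"type":"number"},"only":{"type":"string"},"quiet":{"type":"boolean"},"lines":{"type":"string"}},"required":["offsets"],"additionalProperties":false}. offsets is a list of rows, 1 to 20 of them, each written [opening, [dx, dy, dz], [rx, ry, rz]]: the finger opening in m, then dx, dy, dz in units of 25 mm, then a rotation vector rx, ry, rz in rad; each row is the pose to reach, as a shift and turn from the pose commanded when the call began, along the tool's axes at that moment; what a row does not reach only later rows make up. A row lasts 1/8 s, in which the tool goes at most 0.0625 m and 0.188 rad, less where a joint would pass 70% of its speed; a pose out of reach is approached as far as the arm can. The fingers move at their own pace and stop on an object; grip_n is the grip in N (left out, the last holds). Time passes only in rows, so rows that do not move let the fingers close. The tool returns the time, the measured TCP pose, the force, the opening and the grip force at its end. only (a regular expression) keeps the lines of the reply that match it, lines (a string "A,B") keeps lines A to B, and quiet returns only ok. Input that does not fit is refused with a message, and nothing moves.
- arm.sense(): the state, without advancing time (a new reading comes with each control period).
- arm.capture(name): name is "side" or "top" or "wrist"; returns a dict with "frame" (420x560x3 uint8, red, green, blue), "intrinsics" (3x3 intrinsics, pixels), "D" ([k1, k2, p1, p2, k3] as OpenCV has them; the pictures are not rectified), "world_to_cam" (4x4, takes a point from world to camera coordinates). Camera axes: x right, y up, looking along -z (the intrinsics and any distortion apply to the point x, -y, -z); pixel columns grow to the right and rows downward; lengths in m; the calibration is good to about 2 mm. A picture is of the moment at which its call begins. There is no depth.
- arm.job_done(): hands the job in; it is judged then, once.
The state is a dict: "time_s": time; "joint_positions": joint angles; "qd": joint speeds; "tau": joint torques, N m; "ee_pos": TCP position; "eef_rot": TCP orientation; "wrist_force": force on the tool from outside, world axes, zero at the start; "ft_torque": the same for the moment, N m; "width": finger opening in m; "grasp_force": force on a finger pad.
Only numpy, scipy, OpenCV 4.12 (cv2) and the standard library are available. Lean on these libraries where they do the work, as an engineer would, in place of code of your own. Each camera call takes 0.05 s, during which the arm holds its last target. There are 200 camera calls.

## Working session

There is one attempt and no reset: what is moved stays moved. The work goes in short steps, Python scripts to look and compute and a tool call to move; the robot and the scene stay as the last step left them, time stands still between calls to the robot, and variables do not carry over. Pictures are saved under pics/ and viewed, at most 10 in all, crops included, and the job is handed in when it is done.

```bash
ls; mkdir -p pics; python3 - <<'E'
from workcell import arm
import cv2
for n in("top","side"):
    c=arm.capture(n); cv2.imwrite(f"pics/{n}0.png",c["frame"][:,:,::-1])
    print(n,c["intrinsics"].tolist(),c["D"],c["world_to_cam"].round(4).tolist() if hasattr(c["world_to_cam"],'round') else c["world_to_cam"])
s=arm.sense();print(s)
E
```

```text
pics
workcell.py
top [[536.6586195622817, 0.0, 280.49311795343607], [0.0, 536.6586195622817, 196.6103414002826], [0.0, 0.0, 1.0]] [-0.09775287  0.          0.          0.          0.        ] [[-0.0272, -0.9996, -0.0059, 0.2496], [0.9881, -0.0278, 0.1511, -0.5636], [-0.1512, -0.0017, 0.9885, -0.8256], [0.0, 0.0, 0.0, 1.0]]
side [[391.7869674936932, 0.0, 278.9421245213537], [0.0, 391.7869674936932, 202.4852966916456], [0.0, 0.0, 1.0]] [0.02870893 0.         0.         0.         0.        ] [[-0.9985, 0.055, -0.0085, 0.5534], [-0.0431, -0.6667, 0.744, 0.1434], [0.0352, 0.7433, 0.6681, -1.0727], [0.0, 0.0, 0.0, 1.0]]
{'time_s': 0.1, 'joint_positions': array([ 1.18399312e+00,  4.23737015e-01,  1.63058669e+00,  3.69174155e-05,
        1.08860370e+00, -1.89969878e-02]), 'qd': array([ 0.00265181, -0.00199169, -0.00310836,  0.00059468, -0.00099169,
        0.00270846]), 'tau': array([-1.86876114e-04, -5.45611525e+01, -2.74324322e+01,  6.46048458e-02,
        1.87821809e-02, -3.03946479e-05]), 'ee_pos': array([0.22451114, 0.5827598 , 0.22200711]), 'eef_rot': array([-3.14025877e+00, -5.80339604e-05,  2.77376926e+00]), 'wrist_force': array([ 0.14573737, -0.83716867, -0.20693383]), 'ft_torque': array([-0.03718079, -0.03284255,  0.02633547]), 'grasp_force': 0.0, 'width': 0.08789137652200678}
```

View pics/top0.png

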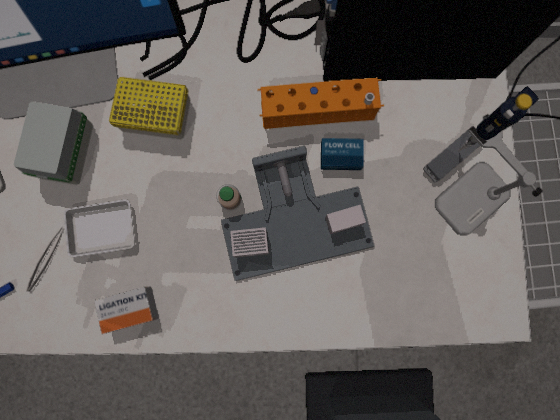

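View pics/side0.png

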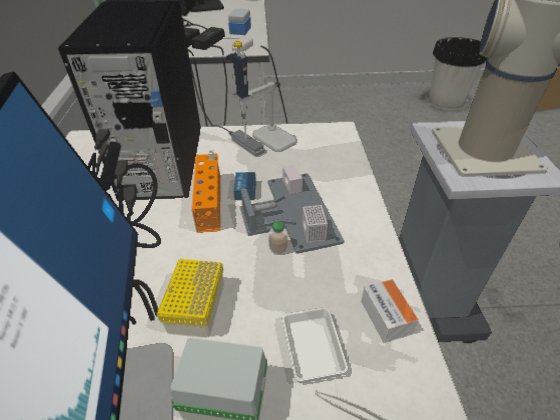

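The top view shows the holder at about (295,215), with the plate edge at (280,155). The cartridge is at (250,241), left of the apron, and the cap at (346,217), right of it. The bottle is at (229,197) and the carton at (342,153). Next I'll crop for corner measurements.

```bash
cat > h.py <<'E'
import numpy as np, cv2
from workcell import arm
from scipy.spatial.transform import Rotation as Ro
F=np.diag([1,-1,-1.])
def ray(c,uv,z):
    uv=np.array(uv,float).reshape(-1,1,2)
    n=cv2.undistortPoints(uv,np.array(c["intrinsics"]),np.array(c["D"])).reshape(-1,2)
    T=np.array(c["world_to_cam"]);R,t=T[:3,:3],T[:3,3]
    d=(R.T@F@np.c_[n,np.ones(len(n))].T).T; o=-R.T@t
    return o+d*((z-o[2])/d[:,2])[:,None]
def proj(c,P):
    T=np.array(c["world_to_cam"]);R=F@T[:3,:3];t=F@T[:3,3]
    return cv2.projectPoints(np.array(P,float).reshape(-1,3),cv2.Rodrigues(R)[0],t,np.array(c["intrinsics"]),np.array(c["D"]))[0].reshape(-1,2)
E
python3 - <<'E'
from h import *
c=arm.capture("top");f=c["frame"]
g=cv2.resize(f[140:290,210:385],None,fx=4,fy=4,interpolation=cv2.INTER_CUBIC)
cv2.imwrite("pics/top1.png",g[:,:,::-1])
s=f.astype(int);g=cv2.cvtColor(f,cv2.COLOR_RGB2GRAY)
print(f[260,300],f[190,290],f[217,346],f[240,250],f[260,200])
m=((g<105)).astype(np.uint8); m[:140]=0;m[290:]=0;m[:,:210]=0;m[:,385:]=0
n,l,st,ce=cv2.connectedComponentsWithStats(m);k=1+np.argmax(st[1:,4]);print(st[k])
cs=max(cv2.findContours((l==k).astype(np.uint8),0,2)[0],key=cv2.contourArea)
print(cv2.approxPolyDP(cs,2.5,True).reshape(-1,2).tolist())
E
```

```text
[73 75 79] [75 73 74] [144 132 133] [142 130 133] [140 133 131]
[  218   140   157   142 13181]
[[219, 191], [218, 201], [225, 217], [221, 224], [237, 281], [330, 260], [374, 246], [359, 188], [316, 196], [305, 159], [304, 145], [320, 142], [323, 177], [363, 178], [363, 140], [268, 140], [267, 146], [270, 147], [299, 146], [252, 159], [263, 204], [261, 210], [245, 214], [240, 194], [233, 186], [224, 186]]
```

View pics/top1.png

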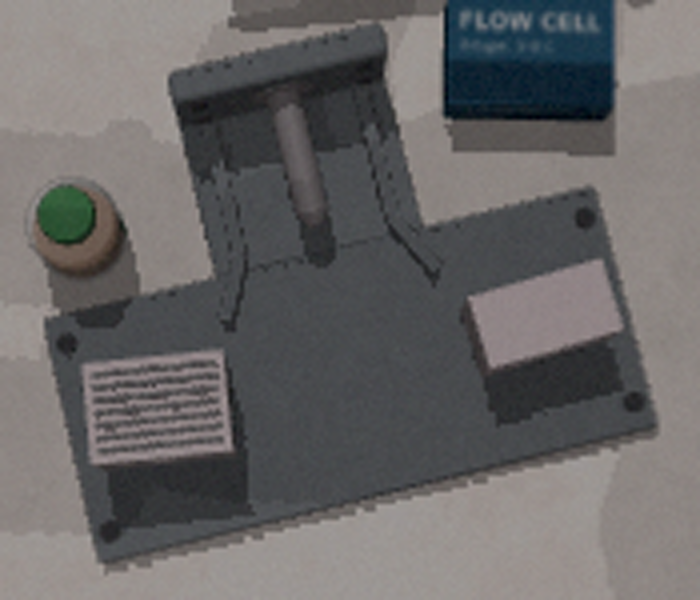

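The crop shows these apron corners: (45,320), (595,187), (657,427) and (105,562). The cartridge's top corners are (82,363), (225,349), (233,452) and (92,465). The cap's are (468,297), (603,260), (622,328) and (490,368). The spindle tip is near (313,222).

```bash
cat >> h.py <<'E'
def fit(model,W):  # 2D rigid: W = R model + t
    model=np.array(model,float);W=np.array(W)[:,:2];a=model.mean(0);b=W.mean(0)
    A=(model-a)[:,0]+1j*(model-a)[:,1];B=(W-b)[:,0]+1j*(W-b)[:,1]
    y=np.angle((A.conj()*B).sum());R=np.array([[np.cos(y),-np.sin(y)],[np.sin(y),np.cos(y)]])
    t=b-R@a;return t,y,np.linalg.norm((model@R.T+t)-W,axis=1)
E
python3 - <<'E'
from h import *
c=arm.capture("top");f=c["frame"]
cv=lambda L:(np.array(L)+.5)/4-.5+[210,140]
t,y,r=fit([[-.065,.12],[-.065,-.12],[-.17,-.12],[-.17,.12]],ray(c,cv([[45,320],[595,187],[657,427],[105,562]]),.01))
print("holder",t,y,r)
R=np.array([[np.cos(y),-np.sin(y)],[np.sin(y),np.cos(y)]])
pts=lambda L:[list(t+R@np.array(p[:2]))+[p[2]] for p in L]
q=proj(c,pts([[-.058,0,.035],[0,0,.035],[0,.045,.06],[0,-.045,.06]]))
print("proj tip,root,plate corners in crop",((q-[210,140]+.5)*4-.5).round().tolist())
g=cv2.cvtColor(f,cv2.COLOR_RGB2GRAY)
def part(name,L,lx,wy,z,box):
    m=np.zeros_like(g);x0,y0,x1,y1=box
    m[y0:y1,x0:x1]=(g[y0:y1,x0:x1]>115)*255
    m=cv2.morphologyEx(m,cv2.MORPH_CLOSE,np.ones((5,5)))
    cs=max(cv2.findContours(m,0,2)[0],key=cv2.contourArea)
    B=cv2.boxPoints(cv2.minAreaRect(cs)); print(name,"rect",((B-[210,140])*4).round().tolist())
    C=cv(L)
    W=ray(c,C,z)
    tt,yy,rr=fit([[lx/2,wy/2],[lx/2,-wy/2],[-lx/2,-wy/2],[-lx/2,wy/2]],W)
    print(name,tt,yy,"rel",R.T@(tt-t),yy-y,rr,"rectc",R.T@(ray(c,B,z).mean(0)[:2]-t))
part("cart",[[82,363],[225,349],[233,452],[92,465]],.04,.056,.06,(229,226,272,258))
part("cap",[[468,297],[603,260],[622,328],[490,368]],.03,.056,.052,(325,203,368,234))
print(ray(c,cv([[66,214]]),.07), "bottle")
E
```

```text
holder [0.62840804 0.23188112] 0.2115438887840885 [0.00082522 0.0012483  0.00200319 0.00253948]
proj tip,root,plate corners in crop [[318.0, 227.0], [285.0, 92.0], [175.0, 105.0], [393.0, 53.0]]
cart rect [[79.0, 362.0], [220.0, 348.0], [230.0, 448.0], [89.0, 462.0]]
cart [0.49805    0.28504118] 0.06813684482815167 rel [-0.11629009  0.07934624] -0.14340704395593684 [0.00035259 0.00043584 0.00040649 0.00031206] rectc [-0.11594555  0.08013876]
cap rect [[468.0, 296.0], [627.0, 249.0], [648.0, 319.0], [489.0, 366.0]]
cap [0.53172375 0.13014589] 0.24956939828759475 rel [-0.11589031 -0.07916657] 0.03802550950350625 [0.00024888 0.00085946 0.00103899 0.00028727] rectc [-0.11545927 -0.08493939]
[[0.57424158 0.3192018  0.07      ]] bottle
```

```bash
cat >> h.py <<'E'
H=np.array([.6284,.2319]);HY=.2115
def hw(x,y): return H+np.array([[np.cos(HY),-np.sin(HY)],[np.sin(HY),np.cos(HY)]])@[x,y]
def wh(p): return np.array([[np.cos(HY),np.sin(HY)],[-np.sin(HY),np.cos(HY)]])@(np.array(p)[:2]-H)
def to(xy,z,partyaw):  # print tool-frame shift & turn to reach
    s=arm.sense();R=Ro.from_euler("xyz",s["eef_rot"]);T=Ro.from_euler("xyz",[np.pi,0,partyaw+np.pi])
    print("shift",R.inv().apply(np.r_[xy,z]-s["ee_pos"]).round(4),"rot",(R.inv()*T).as_rotvec().round(4),"t",round(s["time_s"],2))
E
python3 -c "
from h import *
to([.498,.285],.13,.068)"
```

```text
shift [-0.3623 -0.1796  0.0924] rot [-9.000e-04 -2.000e-04 -4.358e-01] t 0.2
```

Units first: shifts go in units of 25 mm. So -0.3623 m is -14.492, -0.24 m is -9.6.

Request:
advance([
  [0.088,[-4.8,-2.4,1.2],[0,0,-0.145]],
  [0.088,[-4.8,-2.4,1.2],[0,0,-0.145]],
  [0.088,[-9.6,-4.8,2.4],[0,0,-0.29]],
  [0.088,[-9.6,-4.8,2.4],[0,0,-0.29]],
  [0.088,[-9.6,-4.8,2.4],[0,0,-0.29]],
  [0.088,[-14.492,-7.184,3.696],[-0.001,0,-0.436]],
  [0.088,[-14.492,-7.184,3.696],[-0.001,0,-0.436]],
  [0.088,[-14.492,-7.184,3.696],[-0.001,0,-0.436]],
  [0.088,[-14.492,-7.184,3.696],[-0.001,0,-0.436]],
  [0.088,[-14.492,-7.184,3.696],[-0.001,0,-0.436]],
  [0.088,[-14.492,-7.184,3.696],[-0.001,0,-0.436]],
], grip_n=20)

```text
time_s: 1.58
ee_pos: [0.4974, 0.2866, 0.1307]
eef_rot: [3.14, 0.001, -3.071]
wrist_force: [0.0, 0.5, -0.5]
width: 0.0877
grasp_force: 0.0
```

```bash
python3 - <<'E'
from h import *
c=arm.capture("wrist");cv2.imwrite("pics/w0.png",c["frame"][:,:,::-1])
to([.498,.285],.028,.068)
E
```

```text
shift [-0.0003 -0.0017  0.1027] rot [0.0013 0.0006 0.0021] t 1.62
```

View pics/w0.png

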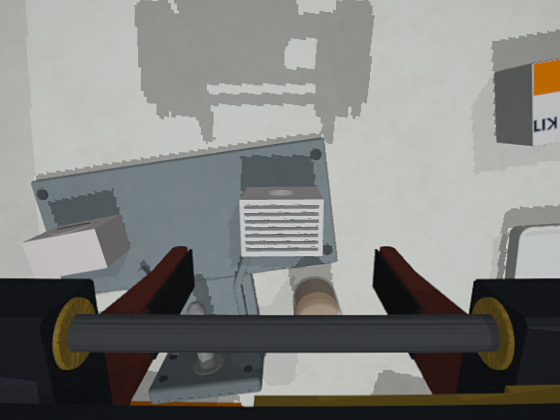

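The wrist view shows the cartridge top at (239–324, 200–256), centred and square to the fingers. The apron's left corner is at (33,181) and its right near corner at (325,137). I'll use these to cross-check the poses.

```bash
python3 - <<'E'
from h import *
c=arm.capture("wrist")
w=ray(c,[[239,200],[323,199],[323,256],[241,256]],.06);print(w.mean(0),np.diff(w,axis=0).round(4).tolist())
a=ray(c,[[33,182],[324,138],[337,262]],.01)
print([wh(p).round(4).tolist() for p in a], "expect -.17,-.12; -.17,.12; -.065,.12")
k=ray(c,[[196,309],[206,340]],.035);print([wh(p).round(4).tolist() for p in k])
print(proj(c,[list(hw(-.058,0))+[.035]]))
E
```

```text
[0.49846506 0.28461683 0.06      ] [[-0.0046, 0.0556, 0.0], [0.0401, 0.004, 0.0], [0.004, -0.0566, 0.0]]
[[-0.1678, -0.1167], [-0.1688, 0.1194], [-0.0652, 0.1188]] expect -.17,-.12; -.17,.12; -.065,.12
[[-0.0514, 0.0003], [-0.0224, 0.0027]]
[[193.93902286 301.69439239]]
```

Request:
advance([
  [0.088,[0,-0.068,2],[0,0,0]],
  [0.088,[0,-0.068,3.6],[0,0,0]],
  [0.088,[0,-0.068,4.108],[0,0,0]],
  [0.088,[0,-0.068,4.108],[0,0,0]],
  [0.05,[0,-0.068,4.108],[0,0,0]],
  [0.05,[0,-0.068,4.108],[0,0,0]],
  [0.05,[0,-0.068,4.108],[0,0,0]],
  [0.05,[0,-0.068,4.108],[0,0,0]],
  [0.05,[0,-0.068,4.108],[0,0,0]],
  [0.05,[0,-0.068,4.108],[0,0,0]],
], grip_n=20)

```text
time_s: 2.92
ee_pos: [0.4988, 0.2841, 0.0283]
eef_rot: [3.14, 0.001, -3.073]
wrist_force: [-0.4, -0.2, 5.5]
width: 0.0557
grasp_force: 20.0
```

```bash
python3 - <<'E'
from h import *
s=arm.sense();print(wh(s["ee_pos"]),s["wrist_force"])
p=wh(s["ee_pos"])
to(hw(-.125,0),.028,HY)
E
```

```text
[-0.11572954  0.07826096] [-0.37303403 -0.17295019  5.51082036]
shift [-0.002  -0.0788  0.0002] rot [ 0.0015  0.0015 -0.1433] t 2.92
```

Request:
advance([
  [0.05,[0,-0.8,0],[0,0,-0.04]],
  [0.05,[0,-1.6,0],[0,0,-0.08]],
  [0.05,[-0.04,-2.4,0],[0,0,-0.12]],
  [0.05,[-0.08,-3.152,0],[0.001,0.001,-0.143]],
  [0.05,[-0.08,-3.152,0],[0.001,0.001,-0.143]],
  [0.05,[-0.08,-3.152,0],[0.001,0.001,-0.143]],
  [0.05,[-0.08,-3.152,0],[0.001,0.001,-0.143]],
])

```text
time_s: 3.8
ee_pos: [0.5067, 0.2045, 0.0284]
eef_rot: [-3.141, 0.001, -2.93]
wrist_force: [-0.0, -5.6, 9.4]
width: 0.0557
grasp_force: 20.0
```

```bash
python3 - <<'E'
from h import *
s=arm.sense();print(wh(s["ee_pos"]),s["wrist_force"],s["width"])
for n in("top",'wrist'):
    c=arm.capture(n);cv2.imwrite(f"pics/{n}2.png",(cv2.resize(c["frame"][140:290,210:385],None,fx=4,fy=4,interpolation=2) if n=="top" else c["frame"])[:,:,::-1])
to(hw(-.085,0),.028,HY)
to(hw(-.02,0),.028,HY)
E
```

```text
[-0.12476295 -0.00119403] [-0.04316875 -5.62398862  9.41257643] 0.05570588465641769
shift [-0.0397  0.0012  0.0004] rot [-0.0008  0.0009 -0.0001] t 3.9
shift [-0.1047  0.0012  0.0005] rot [-0.0008  0.0009 -0.0001] t 3.9
```

View pics/wrist2.png

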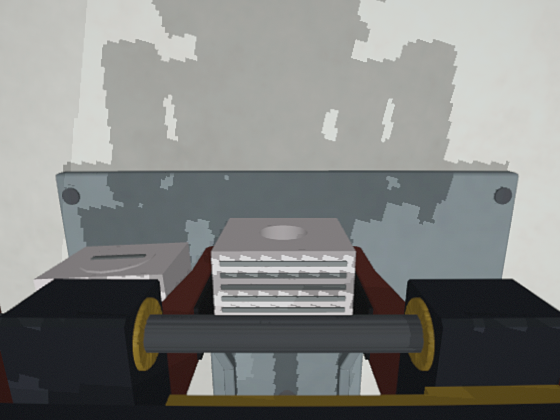

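The wrist view shows the cartridge face centred at about x=283, between the apron corners at 57 and 517. It is square, and about 1 mm off to the -y side. Advancing onto the spindle.

To row units: -0.06 m is -2.4, 0.0012 m is 0.048.

Request:
advance([
  [0.05,[-0.6,0.048,0],[0,0,0]],
  [0.05,[-1.2,0.048,0],[0,0,0]],
  [0.05,[-1.6,0.048,0],[0,0,0]],
  [0.05,[-2,0.048,0],[0,0,0]],
  [0.05,[-2.4,0.048,0],[0,0,0]],
  [0.05,[-2.4,0.048,0],[0,0,0]],
])

```text
time_s: 4.65
ee_pos: [0.5643, 0.219, 0.0278]
eef_rot: [-3.142, -0.001, -2.93]
wrist_force: [-1.6, -0.2, 5.4]
width: 0.0558
grasp_force: 20.0
```

```bash
python3 - <<'E'
from h import *
s=arm.sense();print(wh(s["ee_pos"]),s["wrist_force"],s["ft_torque"],s["width"])
to(hw(-.02,0),.028,HY)
E
```

```text
[-0.0653899   0.00085178] [-1.61698997 -0.20791913  5.44585714] [-0.08459877  0.18797769  0.00716065] 0.05576580543767538
shift [-0.0454 -0.0008 -0.0002] rot [-0.     -0.0006 -0.0004] t 4.65
```

Request:
advance([
  [0.05,[-0.48,-0.02,0],[0,0,0]],
  [0.05,[-0.96,-0.02,0],[0,0,0]],
  [0.05,[-1.36,-0.02,0],[0,0,0]],
  [0.05,[-1.68,-0.02,0],[0,0,0]],
  [0.05,[-1.68,-0.02,0],[0,0,0]],
])

```text
time_s: 5.28
ee_pos: [0.605, 0.2272, 0.0277]
eef_rot: [-3.141, -0.001, -2.93]
wrist_force: [-2.5, -0.1, 6.3]
width: 0.0558
grasp_force: 20.0
```

```bash
python3 - <<'E'
from h import *
s=arm.sense();print(wh(s["ee_pos"]),s["wrist_force"],s["ft_torque"],s["width"])
E
```

```text
[-0.02386087  0.00032169] [-2.49004193 -0.11953249  6.32734231] [-0.12674077  0.38219107  0.06208799] 0.05581347080544742
```

Request:
advance([
  [0.05,[-0.08,0,0],[0,0,0]],
  [0.05,[-0.16,0,0],[0,0,0]],
  [0.05,[-0.24,0,0],[0,0,0]],
  [0.05,[-0.24,0,0],[0,0,0]],
])

```text
time_s: 5.78
ee_pos: [0.6094, 0.2281, 0.0277]
eef_rot: [-3.141, -0.004, -2.93]
wrist_force: [-6.6, -1.6, 10.5]
width: 0.0559
grasp_force: 20.0
```

Request:
advance([
  [0.05,[-0.08,0,0],[0,0,0]],
  [0.05,[-0.12,0,0],[0,0,0]],
  [0.05,[-0.12,0,0],[0,0,0]],
])

```text
time_s: 6.15
ee_pos: [0.612, 0.2287, 0.0277]
eef_rot: [-3.141, -0.005, -2.93]
wrist_force: [-8.1, -1.8, 10.5]
width: 0.0553
grasp_force: 20.0
```

```bash
python3 -c "
from h import *
s=arm.sense();print(wh(s['ee_pos']),s['width'])"
```

```text
[-0.01669436  0.00027988] 0.055349343913086234
```

Request:
advance([
  [0.05,[-0.08,0,0],[0,0,0]],
  [0.05,[-0.16,0,0],[0,0,0]],
  [0.05,[-0.16,0,0],[0,0,0]],
])

```text
time_s: 6.52
ee_pos: [0.613, 0.2289, 0.0274]
eef_rot: [-3.141, -0.011, -2.93]
wrist_force: [-16.5, -2.4, 16.7]
width: 0.0561
grasp_force: 20.0
```

```bash
python3 - <<'E'
from h import *
s=arm.sense();print(wh(s['ee_pos']),s['width'])
c=arm.capture("top");cv2.imwrite("pics/top3.png",cv2.resize(c["frame"][140:290,210:385],None,fx=4,fy=4,interpolation=2)[:,:,::-1])
c=arm.capture("side");cv2.imwrite("pics/side3.png",cv2.resize(c["frame"][150:270,210:360],None,fx=5,fy=5,interpolation=2)[:,:,::-1])
E
```

```text
[-0.0156441   0.00027665] 0.0560555261167259
```

View pics/side3.png

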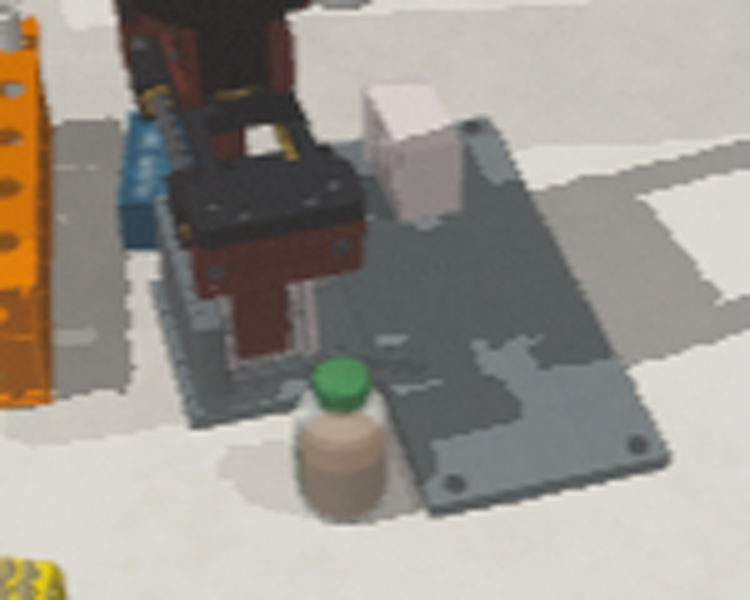

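The side view shows the cartridge against the end plate, at about (230–315, 280–360), with the bottle and the cap undisturbed. Releasing and going to the cap.

To row units: -0.1 m is -4, -0.05 m is -2.

Request:
advance([
  [0.074,[0,0,0],[0,0,0]],
  [0.074,[0,0,0],[0,0,0]],
  [0.074,[0,0,0],[0,0,0]],
  [0.074,[0,0,-2],[0,0,0]],
  [0.074,[0,0,-4],[0,0,0]],
  [0.074,[0,0,-4],[0,0,0]],
])

```text
time_s: 7.38
ee_pos: [0.6212, 0.2311, 0.1319]
eef_rot: [3.14, 0.008, -2.93]
wrist_force: [-0.4, -0.7, -0.2]
width: 0.074
grasp_force: 0.0
```

```bash
python3 - <<'E'
from h import *
c=arm.capture("top");g=cv2.cvtColor(c["frame"],cv2.COLOR_RGB2GRAY)
to([.5317,.1301],.13,.2496)
E
```

```text
shift [ 0.1069 -0.0798 -0.001 ] rot [ 0.0005  0.0036 -0.0385] t 7.42
```

To row units: 0.1069 m is 4.276, 0.08 m is 3.2.

Request:
advance([
  [0.088,[1.6,-1.2,0],[0,0,-0.02]],
  [0.088,[3.2,-2.4,0],[0,0,-0.038]],
  [0.088,[4.276,-3.192,0],[0,0.003,-0.038]],
  [0.088,[4.276,-3.192,0],[0,0.003,-0.038]],
  [0.088,[4.276,-3.192,0],[0,0.003,-0.038]],
  [0.088,[4.276,-3.192,0],[0,0.003,-0.038]],
])

```text
time_s: 8.18
ee_pos: [0.5311, 0.1304, 0.1272]
eef_rot: [3.141, -0.003, -2.892]
wrist_force: [1.0, -0.4, 0.5]
width: 0.0878
grasp_force: 0.0
```

```bash
python3 - <<'E'
from h import *
for n in("top",'wrist'):
    c=arm.capture(n);cv2.imwrite(f"pics/{n}4.png",c["frame"][:,:,::-1])
to([.5317,.1301],.028,.2496)
E
```

```text
shift [-0.0011 -0.0004  0.0992] rot [ 0.0001 -0.0035  0.0003] t 8.28
```

View pics/wrist4.png

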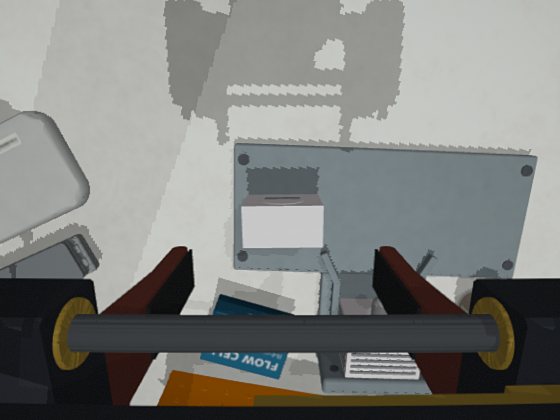

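The wrist view shows the cap top at (241–324, 206–248), square to the fingers. The cartridge's ribbed top at (345–417, 352–378) sits on the spindle against the plate.

```bash
python3 - <<'E'
from h import *
c=arm.capture("wrist")
w=ray(c,[[241,206],[323,206],[324,247],[243,248]],.052);print(w.mean(0),np.diff(w,axis=0).round(4).tolist())
print([wh(p).round(4).tolist() for p in ray(c,[[345,353],[413,351],[419,378]],.06)])
print([wh(p).round(4).tolist() for p in ray(c,[[235,142],[536,155]],.01)])
E
```

```text
[0.53183394 0.12934685 0.052     ] [[-0.0139, 0.0541, 0.0], [0.0282, 0.0088, 0.0], [0.0148, -0.0548, 0.0]]
[[-0.0234, -0.0304], [-0.0267, 0.0198], [-0.0034, 0.0277]]
[[-0.1702, -0.1188], [-0.1702, 0.1165]]
```

Request:
advance([
  [0.088,[-0.04,0,2],[0,0,0]],
  [0.088,[-0.04,0,3.6],[0,-0.003,0]],
  [0.088,[-0.04,0,3.968],[0,-0.003,0]],
  [0.088,[-0.04,0,3.968],[0,-0.003,0]],
  [0.05,[-0.04,0,3.968],[0,-0.003,0]],
  [0.05,[-0.04,0,3.968],[0,-0.003,0]],
  [0.05,[-0.04,0,3.968],[0,-0.003,0]],
  [0.05,[-0.04,0,3.968],[0,-0.003,0]],
  [0.05,[-0.04,0,3.968],[0,-0.003,0]],
  [0.05,[-0.04,0,3.968],[0,-0.003,0]],
], grip_n=20)

```text
time_s: 9.57
ee_pos: [0.5313, 0.1299, 0.0289]
eef_rot: [3.142, 0.0, -2.892]
wrist_force: [-2.0, 0.8, 7.2]
width: 0.0556
grasp_force: 20.0
```

```bash
python3 - <<'E'
from h import *
s=arm.sense();print(wh(s["ee_pos"]),s["wrist_force"])
to(hw(-.12,0),.028,HY)
E
```

```text
[-0.11639917 -0.07936757] [-2.01202661  0.81790505  7.22446462]
shift [0.0006 0.0794 0.0009] rot [0.0001 0.0001 0.0377] t 9.57
```

Request:
advance([
  [0.05,[0,0.8,0],[0,0,0.01]],
  [0.05,[0,1.6,0],[0,0,0.02]],
  [0.05,[0,2.4,0],[0,0,0.03]],
  [0.05,[0.024,3.176,0.02],[0,0,0.0377]],
  [0.05,[0.024,3.176,0.02],[0,0,0.0377]],
  [0.05,[0.024,3.176,0.02],[0,0,0.0377]],
])

```text
time_s: 10.32
ee_pos: [0.5117, 0.2081, 0.0289]
eef_rot: [3.14, 0.002, -2.93]
wrist_force: [-1.3, 4.5, 7.6]
width: 0.0556
grasp_force: 20.0
```

```bash
python3 - <<'E'
from h import *
s=arm.sense();print(wh(s["ee_pos"]),s["wrist_force"])
to(hw(-.08,0),.028,HY)
to(hw(-.055,0),.028,HY)
E
```

```text
[-0.1191317   0.00126903] [-1.33129546  4.50602654  7.64547999]
shift [-0.0391 -0.0013  0.001 ] rot [ 0.0015  0.002  -0.    ] t 10.32
shift [-0.0641 -0.0013  0.0011] rot [ 0.0015  0.002  -0.    ] t 10.32
```

To row units: -0.055 m is -2.2, -0.05 m is -2.

Request:
advance([
  [0.05,[-0.48,-0.048,0],[0,0,0]],
  [0.05,[-0.96,-0.048,0],[0,0,0]],
  [0.05,[-1.36,-0.048,0],[0,0,0]],
  [0.05,[-1.68,-0.048,0],[0,0,0]],
  [0.05,[-2,-0.048,0],[0,0,0]],
  [0.05,[-2.2,-0.048,0],[0,0,0]],
  [0.05,[-2.2,-0.048,0],[0,0,0]],
])

```text
time_s: 11.2
ee_pos: [0.5624, 0.2165, 0.0282]
eef_rot: [-3.141, -0.006, -2.93]
wrist_force: [-9.4, -2.1, 13.1]
width: 0.0559
grasp_force: 20.0
```

```bash
python3 - <<'E'
from h import *
s=arm.sense();print(wh(s["ee_pos"]),s["wrist_force"],s["ft_torque"])
E
```

```text
[-0.0677952 -0.0012053] [-9.426272   -2.11336759 13.12658917] [-0.12804729  1.665933    0.01907292]
```

Request:
advance([
  [0.05,[-0.16,0,0],[0,0,0]],
  [0.05,[-0.28,0,0],[0,0,0]],
  [0.05,[-0.4,0,0],[0,0,0]],
  [0.05,[-0.4,0,0],[0,0,0]],
])

```text
time_s: 11.7
ee_pos: [0.5724, 0.2187, 0.0281]
eef_rot: [-3.141, -0.005, -2.93]
wrist_force: [-7.7, -0.1, 11.5]
width: 0.0561
grasp_force: 20.0
```

```bash
python3 - <<'E'
from h import *
s=arm.sense();print(wh(s["ee_pos"]),s["wrist_force"],s["ft_torque"])
E
```

```text
[-0.05756824 -0.00115935] [-7.70207177 -0.14062017 11.47165879] [-0.13756056  1.47194271 -0.03985486]
```

```bash
python3 - <<'E'
from h import *
c=arm.capture("side");a=cv2.resize(c["frame"][165:245,230:340],None,fx=5,fy=5,interpolation=2)
c=arm.capture("wrist");b=c["frame"][200:400,150:420];b=cv2.resize(b,None,fx=.9,fy=.9)
o=np.zeros((600,560,3),np.uint8);o[:400,:550]=a;o[400:580,:243]=b;cv2.imwrite("pics/mix5.png",o[:,:,::-1])
E
```

```text
(no output)
```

View pics/mix5.png

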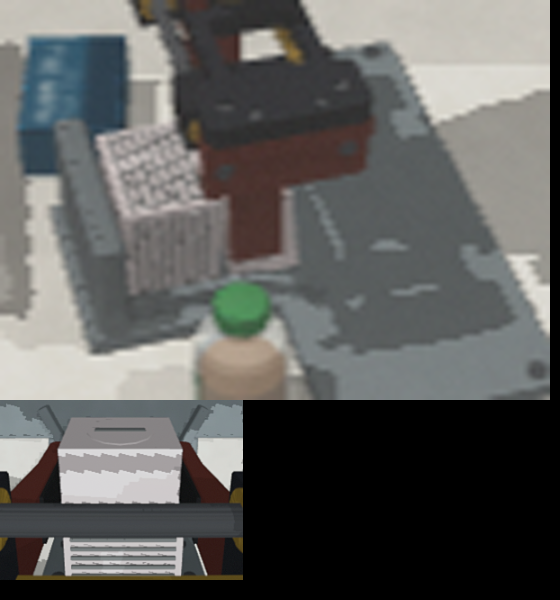

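The side crop shows the cap about 1–2 mm behind the cartridge (edges near x=225), with the finger centred on the cap. The cartridge is at the plate. I'll press it closed until the force rises.

Request:
advance([
  [0.05,[-0.08,0.02,0],[0,0,0]],
  [0.05,[-0.16,0.02,0],[0,0,0]],
  [0.05,[-0.2,0.02,0],[0,0,0]],
  [0.05,[-0.2,0.02,0],[0,0,0]],
])

```text
time_s: 12.3
ee_pos: [0.5765, 0.2198, 0.0281]
eef_rot: [-3.141, -0.007, -2.93]
wrist_force: [-9.6, -2.2, 13.2]
width: 0.056
grasp_force: 20.0
```

```bash
python3 -c "
from h import *
s=arm.sense();print(wh(s['ee_pos']),s['wrist_force'])"
```

```text
[-0.05326624 -0.00089195] [-9.56353727 -2.18753334 13.17712757]
```

Request:
advance([
  [0.05,[-0.08,0,0],[0,0,0]],
  [0.05,[-0.16,0,0],[0,0,0]],
  [0.05,[-0.16,0,0],[0,0,0]],
])

```text
time_s: 12.68
ee_pos: [0.5777, 0.2201, 0.028]
eef_rot: [-3.141, -0.012, -2.93]
wrist_force: [-18.5, -3.7, 20.3]
width: 0.0565
grasp_force: 20.0
```

```bash
python3 -c "
from h import *
s=arm.sense();print(wh(s['ee_pos']),s['wrist_force'])"
```

```text
[-0.05209166 -0.00093128] [-18.52966164  -3.67140821  20.27211758]
```

To row units: 0.18 m is 7.2, -0.14 m is -5.6.

Request:
advance([
  [0.074,[0,0,0],[0,0,0]],
  [0.074,[0,0,0],[0,0,0]],
  [0.074,[0,0,0],[0,0,0]],
  [0.074,[0,0,-2.4],[0,0,0]],
  [0.074,[0,0,-4.8],[0,0,0]],
  [0.074,[2.4,0,-5.6],[0,0,0]],
  [0.074,[4.8,0,-5.6],[0,0,0]],
  [0.074,[7.2,0,-5.6],[0,0,0]],
  [0.074,[7.2,0,-5.6],[0,0,0]],
  [0.074,[7.2,0,-5.6],[0,0,0]],
])

```text
time_s: 13.92
ee_pos: [0.4087, 0.1843, 0.1685]
eef_rot: [3.141, 0.002, -2.93]
wrist_force: [1.7, -0.5, 0.9]
width: 0.0738
grasp_force: 0.0
```

```bash
python3 - <<'E'
from h import *
c=arm.capture("top");a=cv2.resize(c["frame"][140:220,250:330],None,fx=5,fy=5,interpolation=2)
c=arm.capture("side");b=cv2.resize(c["frame"][165:245,230:310],None,fx=5,fy=5,interpolation=2)
cv2.imwrite("pics/mix6.png",np.hstack([a,b])[:,:,::-1])
E
```

```text
(no output)
```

View pics/mix6.png

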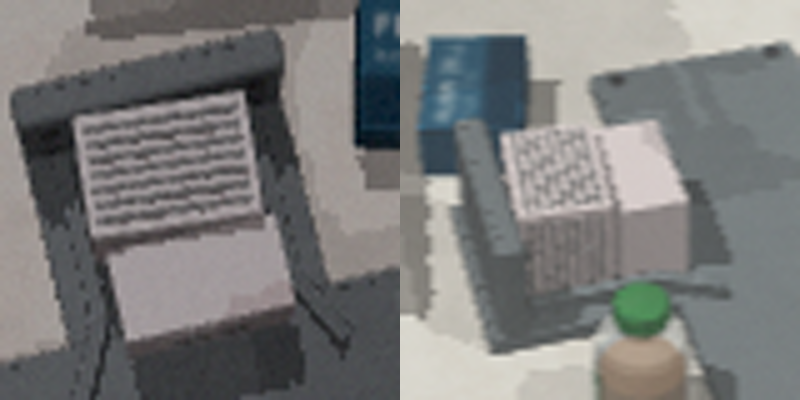

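The picture shows the cartridge top corners at (75,118), (242,92), (264,215) and (95,238), and it looks slightly yawed. The cap corners are at (108,257), (277,216), (294,305) and (130,342). Measuring.

```bash
python3 - <<'E'
from h import *
c=arm.capture("top")
def m(L,lx,z):
    C=(np.array(L)+.5)/5-.5+[250,140]
    t,y,r=fit([[lx/2,.028],[lx/2,-.028],[-lx/2,-.028],[-lx/2,.028]],ray(c,C,z))
    print(wh(t),y-HY,r)
m([[75,118],[242,92],[264,215],[95,238]],.04,.06)
m([[108,257],[277,216],[294,305],[130,342]],.03,.052)
# sub-pixel check: bright top masks, cartridge closed over its ribs
g=cv2.resize(cv2.cvtColor(c["frame"],cv2.COLOR_RGB2GRAY)[140:220,250:330],None,fx=5,fy=5,interpolation=2)
for (y0,y1,x0,x1,lx,z) in ((85,242,65,275,.04,.06),(205,350,100,300,.03,.052)):
    k=np.zeros_like(g);k[y0:y1,x0:x1]=(g[y0:y1,x0:x1]>115)*255
    if lx==.04: k[228:,:]=0
    k=cv2.morphologyEx(k,cv2.MORPH_CLOSE,np.ones((19,19)))
    cs=max(cv2.findContours(k,0,1)[0],key=cv2.contourArea);r=cv2.minAreaRect(cs);print(r,cv2.boxPoints(r).round().tolist())
q=proj(c,[list(hw(0,s*.045))+[.06] for s in(1,-1)]+[list(hw(x,0))+[.06] for x in(0,-.04)])
print(((q-[250,140]+.5)*5-.5).round())
E
```

```text
[-0.02233395  0.00093044] -0.08514888325662384 [0.0005742  0.00112999 0.00077579 0.00114105]
[-0.05964032 -0.00095145] -0.01060981724029686 [0.00090057 0.00027191 0.00131879 0.00111413]
((173.67262268066406, 171.72097778320312), (138.98446655273438, 185.37254333496094), 81.50562286376953) [[72.0, 117.0], [255.0, 89.0], [276.0, 227.0], [92.0, 254.0]]
((195.24032592773438, 256.60943603515625), (137.3972930908203, 175.753662109375), 76.60750579833984) [[94.0, 210.0], [265.0, 169.0], [297.0, 303.0], [126.0, 344.0]]
[[ 19. 131.]
 [291.  66.]
 [155.  99.]
 [185. 218.]]
```

The cartridge is yawed about -0.085 rad and the cap is at x ≈ -0.0596, touching its -y rear corner, so it is marginal. I'll square it up by pushing the cap's near face with shut fingers, biased to the -y side first.

```bash
python3 -c "
from h import *
to(hw(-.115,-.010),.10,HY)
to(hw(-.115,-.010),.021,HY)
s=arm.sense();print(wh(s['ee_pos']))"
```

```text
shift [-0.1095 -0.0094  0.0681] rot [ 0.0003  0.0007 -0.0003] t 14.07
shift [-0.1094 -0.0094  0.1471] rot [ 0.0003  0.0007 -0.0003] t 14.07
[-0.2245004  -0.00060028]
```

To row units: 0.147 m is 5.88, 0.11 m is 4.4.

Request:
advance([
  [0,[-2,-0.36,1.2],[0,0,0]],
  [0,[-4.376,-0.376,2.72],[0,0,0]],
  [0,[-4.376,-0.376,2.72],[0,0,0]],
  [0,[-4.376,-0.376,2.72],[0,0,0]],
  [0,[-4.376,-0.376,4.4],[0,0,0]],
  [0,[-4.376,-0.376,5.88],[0,0,0]],
  [0,[-4.376,-0.376,5.88],[0,0,0]],
  [0,[-4.376,-0.376,5.88],[0,0,0]],
])

```text
time_s: 15.08
ee_pos: [0.5166, 0.1978, 0.0226]
eef_rot: [3.141, 0.001, -2.93]
wrist_force: [0.4, 0.4, -0.4]
width: 0.0007
grasp_force: 0.0
```

Request:
advance([
  [0,[-0.4,0,0],[0,0,0]],
  [0,[-0.8,0,0],[0,0,0]],
  [0,[-1.04,0,0],[0,0,0]],
  [0,[-1.12,0,0],[0,0,0]],
  [0,[-1.2,0,0],[0,0,0]],
  [0,[-1.2,0,0],[0,0,0]],
])

```text
time_s: 15.82
ee_pos: [0.5453, 0.2037, 0.0206]
eef_rot: [3.142, -0.001, -2.93]
wrist_force: [-0.4, -0.1, 0.4]
width: 0.0004
grasp_force: 0.0
```

```bash
python3 -c "
from h import *
s=arm.sense();print(wh(s['ee_pos']),s['wrist_force'])"
```

```text
[-0.08715694 -0.01016769] [-0.37704487 -0.11669692  0.37995979]
```

Request:
advance([
  [0,[-0.08,0,0],[0,0,0]],
  [0,[-0.16,0,0],[0,0,0]],
  [0,[-0.2,0,0],[0,0,0]],
  [0,[-0.2,0,0],[0,0,0]],
])

```text
time_s: 16.32
ee_pos: [0.5504, 0.2048, 0.0207]
eef_rot: [3.142, -0.001, -2.93]
wrist_force: [-0.5, 0.4, -1.4]
width: 0.0004
grasp_force: 0.4
```

```bash
python3 -c "
from h import *
s=arm.sense();print(wh(s['ee_pos']),s['wrist_force'])"
```

```text
[-0.0819934  -0.01013836] [-0.4751284   0.36067668 -1.42130932]
```

Request:
advance([
  [0,[-0.04,0,0],[0,0,0]],
  [0,[-0.08,0,0],[0,0,0]],
  [0,[-0.12,0,0],[0,0,0]],
  [0,[-0.12,0,0],[0,0,0]],
])

```text
time_s: 16.82
ee_pos: [0.5515, 0.2048, 0.0207]
eef_rot: [-3.141, -0.004, -2.93]
wrist_force: [-7.0, -2.6, 5.4]
width: -0.0001
grasp_force: 3.7
```

```bash
python3 -c "
from h import *
s=arm.sense();print(wh(s['ee_pos']),s['wrist_force'])"
```

```text
[-0.08085457 -0.01036539] [-7.01735605 -2.58829765  5.44291963]
```

Request:
advance([
  [0,[-0.04,0,0],[0,0,0]],
  [0,[-0.08,0,0],[0,0,0]],
  [0,[-0.12,0,0],[0,0,0]],
  [0,[-0.12,0,0],[0,0,0]],
])

```text
time_s: 17.32
ee_pos: [0.5516, 0.2047, 0.0205]
eef_rot: [-3.141, -0.01, -2.93]
wrist_force: [-14.5, -3.8, 13.8]
width: 0.0005
grasp_force: 8.0
```

Request:
advance([
  [0,[-0.04,0,0],[0,0,0]],
  [0,[-0.08,0,0],[0,0,0]],
  [0,[-0.12,0,0],[0,0,0]],
  [0,[-0.12,0,0],[0,0,0]],
])

```text
time_s: 17.82
ee_pos: [0.5516, 0.2046, 0.0203]
eef_rot: [-3.14, -0.016, -2.93]
wrist_force: [-24.5, -6.2, 21.6]
width: 0.0005
grasp_force: 12.5
```

```bash
python3 -c "
from h import *
s=arm.sense();print(wh(s['ee_pos']),s['wrist_force'])"
```

```text
[-0.0808394  -0.01053651] [-24.54378571  -6.17066223  21.61548481]
```

Request:
advance([
  [0,[0.8,0,0],[0,0,0]],
  [0,[0.8,0,-2.4],[0,0,0]],
  [0,[0.8,0,-4.8],[0,0,0]],
  [0,[0.8,0,-5.2],[0,0,0]],
  [0,[0.8,0,-5.2],[0,0,0]],
])

```text
time_s: 18.45
ee_pos: [0.5403, 0.2027, 0.1515]
eef_rot: [3.141, 0.002, -2.93]
wrist_force: [0.0, -0.4, -0.1]
width: 0.0004
grasp_force: 0.0
```

```bash
python3 -c "
from h import *
to(hw(-.015,0),.16,HY)"
```

```text
shift [-0.0772  0.01   -0.0084] rot [0.0004 0.0017 0.0001] t 18.45
```

Request:
advance([
  [0.088,[-1.6,0.4,-0.32],[0,0,0]],
  [0.088,[-3.088,0.4,-0.32],[0,0,0]],
  [0.088,[-3.088,0.4,-0.32],[0,0.0017,0]],
  [0.088,[-3.088,0.4,-0.32],[0,0.0017,0]],
  [0.088,[-3.088,0.4,-0.32],[0,0.0017,0]],
  [0.088,[-3.088,0.4,-0.32],[0,0.0017,0]],
])

```text
time_s: 19.2
ee_pos: [0.6124, 0.2283, 0.1585]
eef_rot: [-3.142, -0.003, -2.93]
wrist_force: [-0.2, 0.4, 0.4]
width: 0.0572
grasp_force: 0.0
```

```bash
python3 - <<'E'
from h import *
c=arm.capture("wrist");f=c["frame"]
q=proj(c,[list(hw(x,y))+[.01] for x,y in((-.17,.12),(-.17,-.12))]+[list(hw(0,y))+[.06] for y in(-.045,.045)]+[list(hw(x,y))+[.06] for x,y in((0,0),(-.04,0))]+[list(hw(x,0))+[.052] for x in(-.04,-.07)])
print(q.round(1).tolist())
cv2.imwrite("pics/w7.png",cv2.resize(f[120:320,170:400],None,fx=3,fy=3,interpolation=2)[:,:,::-1])
E
```

```text
[[436.1, 14.3], [133.5, 14.0], [225.8, 238.1], [343.4, 238.2], [284.6, 238.2], [284.7, 186.5], [284.6, 184.7], [284.7, 144.5]]
```

View pics/w7.png

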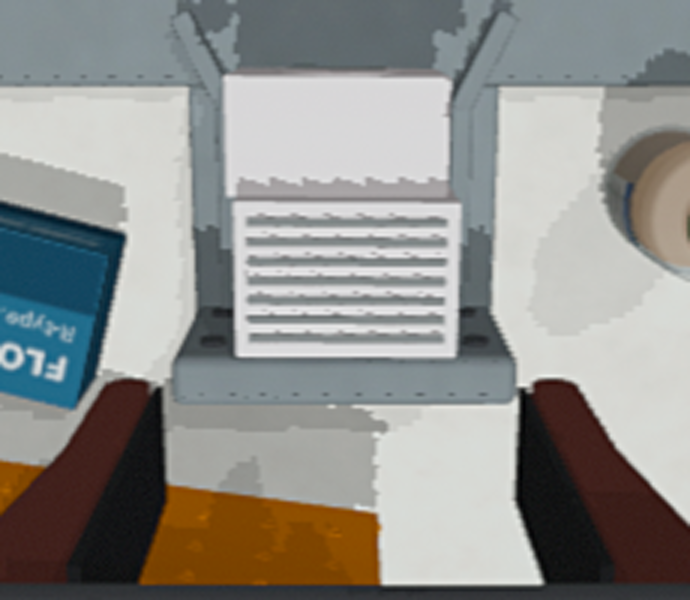

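The wrist view shows both parts square. The cartridge spans (234–459, 200–358), flush with the plate edge at row 358. The cap spans (224–448, 71–197), flush behind it with its near edge within 1 px of the predicted home, and both sit between the rails. The fingers are clear, so I'm handing the job in.

```bash
python3 -c "
from workcell import arm
print(arm.job_done())"
```

```text
the job is handed in; nothing more can be done
None
```

The cartridge is home against the end plate and the end cap is closed up behind it; in the last picture both are square between the rails, the bottle and carton look unmoved, and I handed the job in at about 19 s (no verdict was returned).

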